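# Find the well of a vial block on a drying peg and hold it well-up

## Task

Two square aluminium vial blocks lie washed on the bench, and both ends of each look alike: one end has the deep vial well, the other only a shallow recess. Pick up the left-hand block and gently try its ends on the bare middle peg of the drying rack until one slips well down over the peg, which shows that this is the well end and that it is clear. Then draw it off, turn the block so that the well faces straight up, and finish while still holding it still and upright in the gripper, well clear of the bench and the rack, so that I can drop a vial in; leave the other block and the things around alone.

Things in the scene. Friction and masses are not known exactly. Their poses are not given: they have to be found in the camera images.
- vial_block_1: bare aluminium block, 46 x 46 x 50 mm, 0.15-0.3 kg, lying on a long side. Origin: its centre; x axis along the 50 mm length. Middle of one end: the vial well, 20 mm wide, 32 mm deep; of the other: a 20 mm recess only 5 mm deep; both have black floors. On one of the two blocks the well is at the +x end, on the other at -x; which is not told, and either may lie on the left (larger y)
- vial_block_2: the second block, the same in looks, size and choice of axes, except that its well is at the other end of its x axis than on vial_block_1. Both blocks lie on the bare dark bench between the rack and the blue pad, at least 90 mm apart; a block that has been picked up can be laid down again where the left-hand one lay
- rack: white drying rack, fixed, its front to the robot's left: panel 200 mm wide, 160 high, leans back 10 degrees over a 16 mm high drip trough. Origin on the bench at the panel's foot; x points level from front to back, z up. Three pegs, 12 mm thick, 70 long, square to the panel, point to -x and 10 degrees up. The outer two (76 mm to the sides) carry a beaker and a vial; the middle one is bare
- peg_tip (a point): centre of the tip of the bare middle peg, 144 mm above the bench, 42 mm in front of the rack's origin; axes as the rack's. The peg runs from here 70 mm back to the panel along (cos 10, 0, -sin 10 degrees) of these axes; tip tapered to 7 mm. A shelf overhangs the bench beyond x of about 0.6 m, 0.47 m up
- timer: white lab timer, 58 x 68 x 29 mm, loose: on the blue pad, leave alone. Origin under its middle.
- sample_vial: small glass vial with white cap, 18 mm wide, 46 mm tall, standing loose: on the blue pad, leave alone. Origin under its middle.
- marker: blue and white marker pen, 131 mm long, 14 mm thick, lying loose: on the blue pad, leave alone. Origin under its middle.
- green_tape: roll of green tape, 52 mm wide, 19 mm high, lying flat, loose: on the blue pad, leave alone. Origin under its middle.

How it is judged:
By the outcome, as a careful person would: the job done as asked, in the order asked, and still so for the second after the job is handed in, while the arm keeps its last pose, push and grip.
It also fails if it takes over 69 s, if anything falls off the work surface, if the arm or the gripper's body presses on something with over 40 N, if the wrist force passes 120 N, or if a joint passes its speed limit or range.

## Robot

A 6-joint arm with a two-finger parallel gripper is mounted at the origin on a cart in front of the work surface, level with it; the furniture and walls round the work are solid. World frame = base frame: x ahead of the robot, y to its left, z up, the work surface at z = 0. Lengths are in m, angles in rad, forces in N, time in s.
With the tool pointing down it reaches from about 0.35 to 0.975 m from the base axis. Payload 4.9 kg.
Tool frame: the origin (TCP) lies midway between the tips of the shut fingers; the grasp point (between the pads) lies ctrl.tcp_to_grasp behind it (ctrl.tcp_to_grasp is the distance from the TCP to the grasp point, in m); z points along the fingers, y is the direction in which the jaws open and shut (so a half turn about z gives the same grasp; the last joint's range is limited). The gripper opens to 85 mm and grips with 20 to 120 N. Pads are 22 mm wide; open, the fingers measure 114 mm over their backs; the gripper's body (76 mm by 85 mm) begins 54 mm behind the grasp point. The pads swing forward as they close: fully open they stand 13 mm farther back than shut.
Start: joints at [1.168, 0.053, 1.613, -0, 1.476, -0.119], TCP at [0.175, 0.6, 0.231] pointing down, gripper open.
Joint ranges: [-3.01, 3.01], [-1.01, 2.22], [0.06, 2.58], [-1.02, 4.17], [0.09, 2.62], [-3.14, 3.14]. Speed limits (rad/s): [2.57, 2.57, 3.14, 3.14, 3.14, 3.14].

## Interface

Orientations are given as a rotation vector (axis times angle).
In Python, from station import ctrl, get_image, calibration, finish_job, models gives the robot as it stands.
- The arm moves only by the shell command python3 -m creep 'ROWS' [FORCE]. ROWS is JSON, a list of rows, each a list of 7 numbers: the opening, from 0 (shut) to 1 (fully open), then the shift along the tool's x, y, z in m, then the turn, a rotation vector about the tool's x, y, z in degrees. A call has 1 to 20 rows; each row shifts and turns the commanded pose from where the row before left it, along the tool's axes as they then stand; what a row does not reach is not made up. A row lasts 1/10 s, in which the tool goes at most 50 mm and 8.59 degrees, less where a joint would pass 70% of its speed; a pose out of reach is approached as far as the arm can. A call with a gripper value outside its range is refused whole. The fingers move at their own pace and stop on an object; FORCE is the grip in N (left out, the last holds). Time passes only in rows, so rows that do not move let the fingers close. It gives the time, the measured TCP pose, the force and the opening at its end, in the units of the state.
- ctrl.get_obs(): the state, without advancing time (a new reading comes with each control period).
- get_image(name): name is "scene" or "top"; returns the picture (480x640x3 uint8, red, green, blue); there is no depth.
- calibration(name): a dict with "mtx" (3x3 intrinsics, pixels), "R" (3x3) and "t" (3): a world point X has camera coordinates R X + t. Camera axes: x right, y down, z forward; pixel columns grow to the right and rows downward; lengths in m; the calibration is good to about 2 mm. A picture is of the moment at which its call begins. calibration takes no time and is no camera call.
- finish_job(): hands the job in, once; it reports no verdict.
Trained networks look in the newest picture that a camera, given by its name, has taken for a name from the list of things; names that differ only in an ending like _2 or _b are one class to them, and where a whole thing is asked for, a point or a joint stands for the part that bears it (a point fixed in the world has none). Each returns a list of dicts, best first, with "conf" (0 to 1); they miss things now and then, are a little off and sometimes report something else, mostly with a low value. They report only what shows in the picture. A call takes as long as a camera call.
- models.search_frame(camera, name): "extent" ([left, top, right, bottom] in pixels, round what is visible of it).
The state is a dict: "t": time; "q": joint angles; "dq": joint speeds; "effort": joint torques, N m; "tool_pos": TCP position; "tool_rot": TCP orientation; "contact_force": force on the tool from outside, world axes, zero at the start; "wrist_torque": the same for the moment, N m; "opening": finger opening in m.
Only numpy, scipy, OpenCV 4.12 (cv2) and the standard library are available. Lean on these libraries where they do the work, as an engineer would, in place of code of your own. Each camera call takes 0.05 s, during which the arm holds its last target. There are 200 camera calls.

## Working session

There is one attempt and no reset: what is moved stays moved. The work goes in short steps, Python scripts to look and compute and a shell command to move; the robot and the scene stay as the last step left them, time stands still between calls to the robot, and variables do not carry over. Pictures are saved under pics/ and viewed, about 8 in all and at most 12, crops included, and the job is handed in when it is done.

```bash
ls; mkdir -p pics; python3 - <<'E'
from station import ctrl,get_image,calibration,models
import cv2,numpy as np
np.set_printoptions(precision=4,suppress=True)
print(ctrl.get_obs(),ctrl.tcp_to_grasp)
for n in("scene","top"):
    im=get_image(n);cv2.imwrite(f"pics/{n}0.png",im[:,:,::-1])
    c=calibration(n);print(n,c["mtx"],c["R"],c["t"],-c["R"].T@c["t"])
    for k in("vial_block_1","rack","peg_tip"):
        try: print(k,[(np.round(d["extent"],1),round(d["conf"],2)) for d in models.search_frame(n,k)])
        except Exception as e: print(k,e)
E
```

```text
pics
{'t': 0.0, 'q': array([ 1.168 ,  0.0533,  1.6143, -0.    ,  1.476 , -0.119 ]), 'dq': array([ 0.0005,  0.0004, -0.0001,  0.0003,  0.0002,  0.    ]), 'effort': array([ -0.0023, -39.3685, -37.017 ,  -0.0003,   0.007 ,   0.    ]), 'tool_pos': array([0.1748, 0.5994, 0.2301]), 'tool_rot': array([-0.4442, -3.1095,  0.0031]), 'contact_force': array([ 0.7615, -0.3018,  0.4717]), 'wrist_torque': array([-0.0118, -0.0392, -0.0099]), 'opening': 0.08556305659492115} 0.0187
scene [[469.3655   0.     321.4646]
 [  0.     469.3655 240.3596]
 [  0.       0.       1.    ]] [[ 0.6399 -0.7681 -0.0219]
 [-0.5181 -0.4103 -0.7505]
 [ 0.5675  0.4916 -0.6605]] [-0.232   0.4388  0.8018] [-0.0792 -0.3923  0.8538]
vial_block_1 [(array([288.1, 256.9, 308.9, 287.6]), 0.81), (array([338.1, 284.1, 362.2, 316.4]), 0.66)]
rack [(array([351.2, 275.4, 466.9, 394.8]), 0.6)]
peg_tip [(array([352.7, 278.6, 467.8, 394.8]), 0.69), (array([262.8, 229.5, 266. , 245.5]), 0.19)]
top [[527.5593   0.     324.3568]
 [  0.     527.5593 242.6156]
 [  0.       0.       1.    ]] [[ 0.0077 -0.9999 -0.0099]
 [-0.9973 -0.0069 -0.0736]
 [ 0.0735  0.0104 -0.9972]] [0.1548 0.5599 1.0814] [0.4777 0.1474 1.1211]
vial_block_1 [(array([368.2, 249.5, 397.1, 276.9]), 0.85), (array([290.4, 248.6, 325.7, 283. ]), 0.74)]
rack [(array([425.5, 225. , 526.5, 337.6]), 0.92)]
peg_tip [(array([426.9, 226.3, 525.1, 340.6]), 0.85)]
```

View pics/scene0.png

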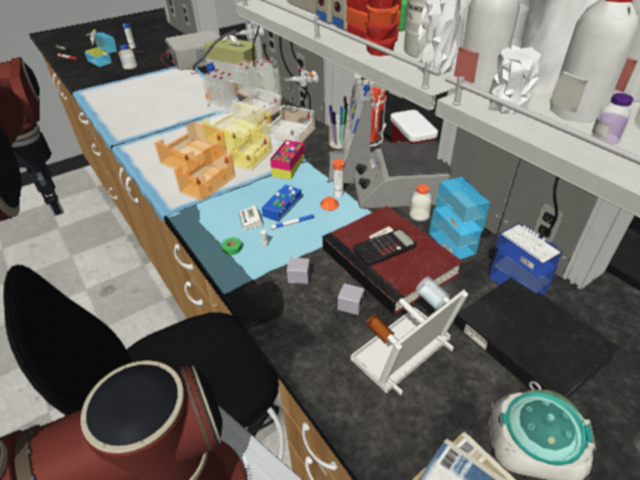

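View pics/top0.png

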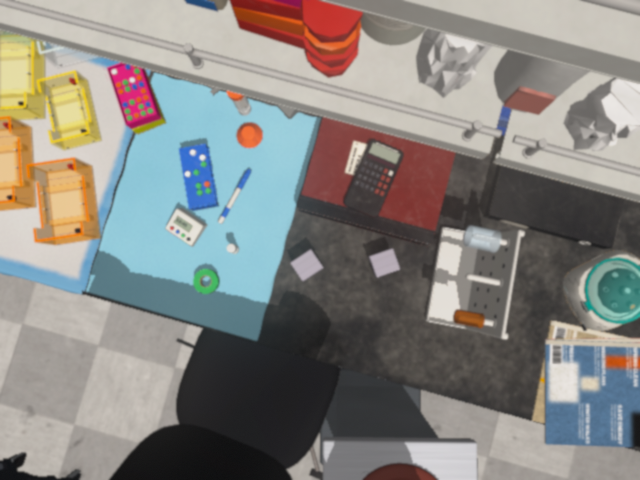

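The scene view shows the two blocks at (299,270) and (350,298) and the rack at (410,340). In the top view the left block is at (307,264), the other at (384,262), and the bare peg runs from (468,278) to (500,283). I'll enlarge the top view to get edges.

```bash
python3 - <<'E'
import cv2,numpy as np
a=cv2.imread("pics/top0.png")
t=cv2.resize(a[235:345,280:530],None,fx=3.2,fy=3.2,interpolation=cv2.INTER_CUBIC)
b=cv2.imread("pics/scene0.png")
s=cv2.resize(b[250:325,280:480],None,fx=4,fy=3.3,interpolation=cv2.INTER_CUBIC)[:240]
s=cv2.resize(b[250:400,275:475],None,fx=2,fy=2,interpolation=cv2.INTER_CUBIC)
s2=cv2.resize(b[250:325,280:370],None,fx=3.9,fy=3,interpolation=cv2.INTER_CUBIC)
o=np.zeros((600,800,3),np.uint8);o[:t.shape[0],:800]=t[:,:800]
s3=cv2.resize(b[250:321,280:370],None,fx=3.4,fy=3.4,interpolation=cv2.INTER_CUBIC)[:240]
o[355:355+s3.shape[0],:s3.shape[1]]=s3
s4=cv2.resize(b[275:395,345:470],None,fx=2,fy=2,interpolation=cv2.INTER_CUBIC)
o[355:595,400:650]=s4
cv2.imwrite("pics/crop0.png",o)
E
```

```text
(no output)
```

View pics/crop0.png

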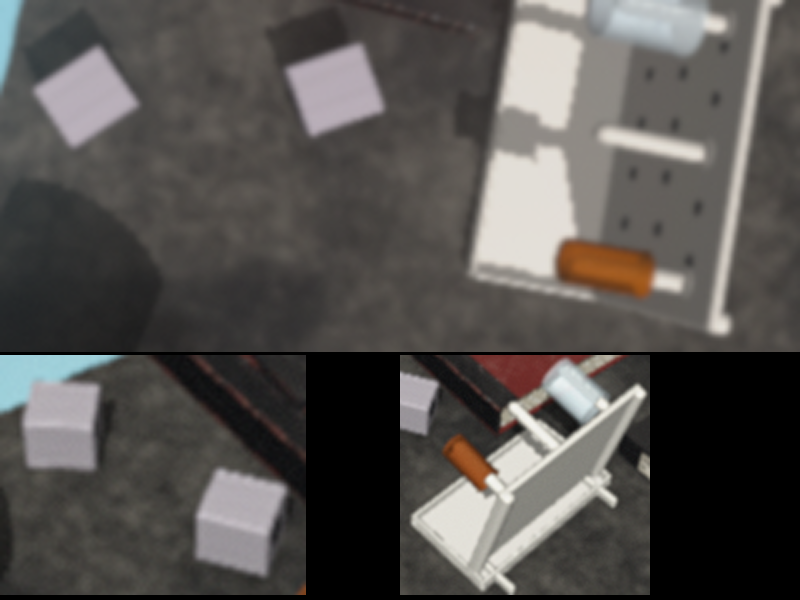

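```bash
cat > h.py <<'E'
import numpy as np
from station import ctrl,calibration
np.set_printoptions(precision=4,suppress=True)
def ray(cam,uv,z):
    c=calibration(cam);o=-c["R"].T@c["t"];d=c["R"].T@np.linalg.inv(c["mtx"])@np.r_[uv,1.]
    return o+d*(z-o[2])/d[2]
def proj(cam,X):
    c=calibration(cam);p=c["mtx"]@(c["R"]@np.asarray(X)+c["t"]);return p[:2]/p[2]
E
python3 - <<'E'
from h import *
C=lambda x,y:(280+x/3.2,235+y/3.2)
for nm,P in(("L",[(35,92),(100,46),(138,104),(73,147)]),("R",[(287,68),(363,43),(384,108),(311,137)])):
    W=np.array([ray("top",C(*p),.046) for p in P])[:,:2];m=W.mean(0)
    e1=(W[1]-W[0]+W[2]-W[3])/2;e2=(W[2]-W[1]+W[3]-W[0])/2
    print(nm,m,[(np.linalg.norm(e),np.degrees(np.arctan2(e[1],e[0]))) for e in(e1,e2)],proj("scene",[*m,.023]))
t=ray("top",C(601,133),.144);b=ray("top",C(706,154),.132);d=b-t
print("tip",t,b,np.linalg.norm(d),np.degrees(np.arctan2(d[1],d[0])),proj("scene",t),"scene tip",ray("scene",(401,301),.144),np.hypot(*t[:2]))
f=[ray("top",C(*p),z) for p,z in(((472,270),.016),((512,0),.016))];e=f[1]-f[0];print("trough edge yaw",np.degrees(np.arctan2(e[1],e[0])))
p=[ray("top",C(*p),.165) for p in((712,320),(766,0))];e=p[1]-p[0];print("panel top yaw",np.degrees(np.arctan2(e[1],e[0])))
from scipy.spatial.transform import Rotation as R
print(R.from_rotvec(ctrl.get_obs()["tool_rot"]).as_matrix())
E
```

```text
L [0.5102 0.1936] [(np.float64(0.05010600613666763), np.float64(-55.150283631674846)), (np.float64(0.04340680710869218), np.float64(-145.5267207983533))] [299.5708 271.5411]
R [0.5166 0.0347] [(np.float64(0.05048856979137356), np.float64(-69.69902609218295)), (np.float64(0.044839455161149726), np.float64(-161.4495157903905))] [352.0627 300.1268]
tip [ 0.4888 -0.1074  0.144 ] [ 0.4772 -0.1713  0.132 ] 0.06610136707660032 -100.28428807316422 [402.1971 301.6234] scene tip [ 0.4887 -0.1046  0.144 ] 0.5004586206385151
trough edge yaw -8.839700845424053
panel top yaw -10.5746796483545
[[-0.96    0.28   -0.0001]
 [ 0.28    0.96   -0.0003]
 [ 0.     -0.0003 -1.    ]]
```

The network boxes, the corners I read off and the scene reprojection all agree: block L is at (0.510, 0.194) with its axis at yaw -55°, and the peg tip is at (0.4885, -0.106) with yaw about -100°. First move: go above block L.

```bash
python3 -m creep '[[1,0,0,0,0,0,7.8],[1,0,0,0,0,0,7.8],[1,0,0,0,0,0,7.8],[1,0,0,0,0,0,7.8],[1,0,0,0,0,0,7.8],[1,-0.04,0.003,0,0,0,0],[1,-0.04,0.003,0,0,0,0],[1,-0.04,0.003,0,0,0,0],[1,-0.04,0.003,0,0,0,0],[1,-0.04,0.003,0,0,0,0],[1,-0.04,0.003,0,0,0,0],[1,-0.04,0.003,0.01,0,0,0],[1,-0.04,0.003,0.01,0,0,0],[1,-0.04,0.003,0.01,0,0,0],[1,-0.04,0.003,0.01,0,0,0],[1,-0.04,0.003,0.02,0,0,0],[1,-0.04,0.005,0.02,0,0,0],[1,-0.04,0.005,0.02,0,0,0],[1,0,0,0,0,0,0]]' 30
cat >> h.py <<'E'
from scipy.spatial.transform import Rotation as R
def st():
    o=ctrl.get_obs();M=R.from_rotvec(o["tool_rot"]).as_matrix()
    print("t",round(o["t"],2),"p",o["tool_pos"],"q",o["q"],"F",o["contact_force"],"open",round(o["opening"],4));print(M);return o,M
E
python3 - <<'E'
from h import *
from station import get_image
import cv2
o,M=st()
d=np.r_[.5102,.1936,.008]-o["tool_pos"];print("need tool",M.T@d,"turn",-55.2+180-np.degrees(np.arctan2(M[1,0],M[0,0])))
cv2.imwrite("pics/t1.png",get_image("top")[:,:,::-1])
E
```

```text
t: 2.3
tool_pos: [0.5072, 0.1935, 0.1281]
tool_rot: [-1.463, -2.777, 0.006]
contact_force: [-0.9, 0.2, 0.1]
opening: 0.0854
t 2.3 p [0.5072 0.1935 0.1281] q [ 0.2279 -0.0531  1.8961 -0.0013  1.3033 -0.373 ] F [-0.8509  0.2382  0.1375] open 0.0854
[[-0.5657  0.8246 -0.0043]
 [ 0.8246  0.5657 -0.0023]
 [ 0.0006 -0.0048 -1.    ]]
need tool [-0.0017  0.0032  0.1201] turn 0.3503314261911328
```

View pics/t1.png

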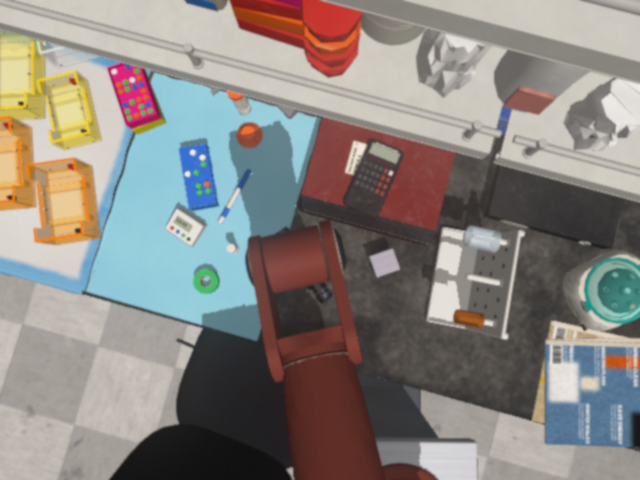

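```bash
python3 -m creep '[[1,-0.0015,0.003,0.02,0,0,-0.3],[1,0,0,0.02,-0.2,0.1,0],[1,0,0,0.02,0,0,0],[1,0,0,0.02,0,0,0],[1,0,0,0.02,0,0,0],[1,0,0,0.01,0,0,0],[1,0,0,0.005,0,0,0],[1,0,0,0.003,0,0,0],[1,0,0,0,0,0,0]]'
python3 -c "
from h import *
o,M=st();print(M.T@(np.r_[.5102,.1936,.008]-o['tool_pos']))"
```

```text
t: 3.25
tool_pos: [0.5105, 0.1983, 0.014]
tool_rot: [1.449, 2.787, 0.007]
contact_force: [0.7, -0.7, 0.1]
opening: 0.0855
t 3.25 p [0.5105 0.1983 0.014 ] q [ 0.233   0.1084  1.9463  0.0033  1.0833 -0.3804] F [ 0.6905 -0.6514  0.0858] open 0.0855
[[-0.5744  0.8186  0.0029]
 [ 0.8186  0.5744  0.0037]
 [ 0.0014  0.0045 -1.    ]]
[-0.0036 -0.003   0.0059]
```

In that view the arm hides the left block. The gripper sits over (320,290), and nothing has been touched. I'll correct a few mm and close.

```bash
python3 -m creep '[[1,-0.003,-0.003,0.004,0,0,0],[1,0,0,0.001,0,0,0],[0.7,0,0,0,0,0,0],[0.55,0,0,0,0,0,0],[0.4,0,0,0,0,0,0],[0.3,0,0,0,0,0,0],[0.3,0,0,0,0,0,0],[0.3,0,0,0,0,0,0],[0.3,0,0,0,0,0,0]]' 50
python3 -c "
from h import *
o,M=st();print(M.T@(np.r_[.5102,.1936,.008]-o['tool_pos']))"
```

```text
t: 4.15
tool_pos: [0.51, 0.1939, 0.0089]
tool_rot: [1.449, 2.786, 0.007]
contact_force: [0.9, -0.1, 3.5]
opening: 0.0456
t 4.15 p [0.51   0.1939 0.0089] q [ 0.2254  0.1121  1.9525  0.0033  1.0732 -0.3877] F [ 0.8552 -0.0981  3.5412] open 0.0456
[[-0.5741  0.8187  0.0031]
 [ 0.8188  0.5741  0.0037]
 [ 0.0013  0.0046 -1.    ]]
[-0.0004 -0.      0.0009]
```

```bash
python3 -m creep '[[0.3,0,0,-0.01,0,0,0],[0.3,0,0,-0.02,0,0,0],[0.3,0,0,-0.03,0,0,0],[0.3,0,0,-0.04,0,0,0],[0.3,0,0,-0.04,0,0,0],[0.3,0,0,-0.04,0,0,0],[0.3,0,0,-0.03,0,0,0],[0.3,0,0,0,0,0,0]]'
cat >> h.py <<'E'
TIP=np.r_[.4885,-.106,.144];YAW=np.radians(-99.8)
c,s=np.cos(np.radians(10)),np.sin(np.radians(10))
A=np.r_[c*np.cos(YAW),c*np.sin(YAW),-s]     # peg axis, tip to panel
OFF=np.r_[0,0,-.014]                        # block centre in tool frame
def plan(sgn,gap):
    """tool-frame move to put end sgn*x of block gap in front of tip; sgn: which tool-x end faces peg"""
    o,M=st();x=sgn*A;y=np.cross([0,0,-1],x);y/=np.linalg.norm(y);T=np.c_[x,y,np.cross(x,y)]
    bc=TIP-A*(gap+.025);p=bc-T@OFF
    print("turn(deg)",np.degrees(R.from_matrix(M.T@T).as_rotvec()),"shift after turn",T.T@(p-o["tool_pos"]),"before",M.T@(p-o["tool_pos"]),"p",p)
    u=M.T@A;b=o["tool_pos"]+M@OFF+sgn*M[:,0]*.025-TIP
    print("end vs peg: along",b@A,"perp in tool",M.T@(b-A*(b@A)))
E
python3 -c "
from h import *
plan(-1,.04)"
```

```text
t: 4.95
tool_pos: [0.5112, 0.1936, 0.224]
tool_rot: [1.446, 2.781, 0.015]
contact_force: [0.1, 0.5, -1.2]
opening: 0.0455
t 4.95 p [0.5112 0.1936 0.224 ] q [ 0.2243 -0.1386  1.8106  0.0029  1.458  -0.3876] F [ 0.122   0.4822 -1.2153] open 0.0455
[[-0.5742  0.8186  0.0107]
 [ 0.8187  0.5742  0.0054]
 [-0.0017  0.0119 -0.9999]]
turn(deg) [-3.2307  9.3086 44.7857] shift after turn [-0.2434  0.0286  0.0409] before [-0.185  -0.1447  0.0811] p [ 0.4998 -0.0405  0.1415]
end vs peg: along -0.293306141107906 perp in tool [ 0.0024 -0.0127 -0.0433]
```

```bash
python3 -m creep '[[0.3,0,0,0,-0.54,1.55,7.46],[0.3,0,0,0,-0.54,1.55,7.46],[0.3,0,0,0,-0.54,1.55,7.46],[0.3,0,0,0,-0.54,1.55,7.46],[0.3,0,0,0,-0.54,1.55,7.46],[0.3,0,0,0,-0.54,1.55,7.46],[0.3,-0.03,0.003,0.005,0,0,0],[0.3,-0.03,0.003,0.005,0,0,0],[0.3,-0.03,0.003,0.005,0,0,0],[0.3,-0.03,0.004,0.005,0,0,0],[0.3,-0.03,0.004,0.005,0,0,0],[0.3,-0.03,0.004,0.005,0,0,0],[0.3,-0.03,0.004,0.005,0,0,0],[0.3,-0.02,0.003,0.005,0,0,0],[0.3,-0.013,0,0.001,0,0,0],[0.3,0,0,0,0,0,0],[0.3,0,0,0,0,0,0]]'
python3 - <<'E'
from h import *
plan(-1,.04)
from station import get_image
import cv2
a=get_image("top");b=get_image("scene")
o=np.zeros((600,800,3),np.uint8)
o[:300,:]=cv2.resize(a[200:350,240:540],None,fx=2.667,fy=2.667,interpolation=cv2.INTER_CUBIC)[:300,:800]
o[300:,:]=cv2.resize(b[250:400,280:480],None,fx=4,fy=4,interpolation=cv2.INTER_CUBIC)[:300]
cv2.imwrite("pics/c2.png",o[:,:,::-1])
E
```

```text
t: 6.65
tool_pos: [0.496, -0.0402, 0.1358]
tool_rot: [-2.309, -1.943, -0.19]
contact_force: [-0.1, 0.7, -2.3]
opening: 0.0454
t 6.65 p [ 0.496  -0.0402  0.1358] q [-0.3264 -0.1725  1.9991  0.1722  1.3542 -0.1951] F [-0.142   0.6943 -2.3245] open 0.0454
[[ 0.1691  0.9854  0.02  ]
 [ 0.9707 -0.17    0.1699]
 [ 0.1708 -0.0093 -0.9853]]
turn(deg) [-0.5291  0.1655 -0.0832] shift after turn [ 0.0013  0.0038 -0.0056] before [ 0.0013  0.0037 -0.0056] p [ 0.4998 -0.0405  0.1415]
end vs peg: along -0.038754002122830755 perp in tool [ 0.     -0.0037  0.0055]
```

View pics/c2.png

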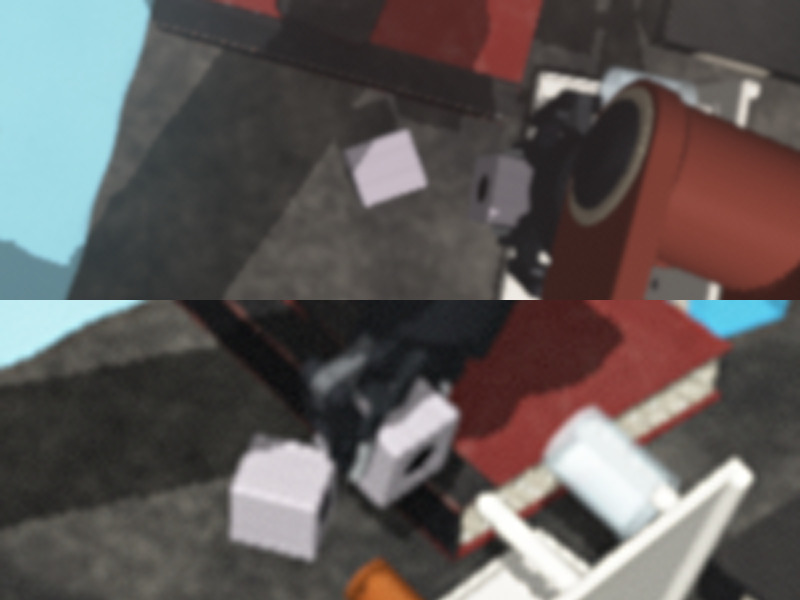

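The lower (scene) picture shows the block's end face towards the peg with a dark hole at crop (418,458), which is scene pixel (384.5,289.5). The peg tip is at crop (486,498), pixel (401.5,299.5). I'll compare these with the model.

```bash
python3 - <<'E'
from h import *
o,M=st();S=lambda p:(np.r_[p]-[0,300])/4+[280,250]
e=o["tool_pos"]+M@(OFF+[-.025,0,0])
print("hole proj",proj("scene",e),"seen",S((418,458)),"tip proj",proj("scene",TIP),"seen",S((487,498)))
for sy,sz in((1,1),(1,-1),(-1,-1),(-1,1)): print(sy,sz,(proj("scene",e+M@[0,sy*.023,sz*.023])-[280,250])*4+[0,300])
# joint angle of peg axis: project base
print((proj("scene",TIP+.07*A)-[280,250])*4+[0,300])
h=TIP
for ax in np.eye(3): print((proj("scene",TIP+ax*.01)-proj("scene",TIP)))
E
```

```text
t 6.75 p [ 0.4965 -0.0399  0.1366] q [-0.3254 -0.1731  1.9982  0.172   1.3542 -0.1952] F [-1.2671 -0.0528 -1.1434] open 0.0454
[[ 0.1677  0.9856  0.0211]
 [ 0.971  -0.1689  0.1693]
 [ 0.1704 -0.0079 -0.9853]]
hole proj [385.9934 290.4391] seen [384.5 289.5] tip proj [401.5226 301.3848] seen [401.75 299.5 ]
1 1 [445.8707 465.8391]
1 -1 [464.6993 413.0673]
-1 -1 [400.7375 457.4243]
-1 1 [383.7651 509.827 ]
[591.255 604.105]
[ 2.7195 -2.9636]
[-4.2692 -2.3761]
[ 0.4605 -3.3718]
```

```bash
python3 -m creep '[[0.3,-0.005,0.003,-0.005,-0.5,0.1,0],[0.3,-0.01,0,0,0,0,0],[0.3,-0.01,0,0,0,0,0],[0.3,0,0,0,0,0,0],[0.3,0,0,0,0,0,0]]'
cat > look.py <<'E'
import sys;from h import *
from station import get_image
import cv2
def look(name,sgn,w=100):
    b=get_image("scene");o,M=st();c=(proj("scene",TIP)-[w//2,w*3//8]).astype(int);f=800//w
    im=cv2.resize(b[c[1]:c[1]+w*3//4,c[0]:c[0]+w],None,fx=f,fy=f,interpolation=cv2.INTER_CUBIC)
    P=lambda X:tuple(int(v) for v in (proj("scene",X)-c+.5)*f)
    e=o["tool_pos"]+M@(OFF+[sgn*.025,0,0])
    cs=[e+M@[0,a*.023,b_*.023] for a,b_ in((1,1),(1,-1),(-1,-1),(-1,1))]
    for i in range(4): cv2.line(im,P(cs[i]),P(cs[(i+1)%4]),(0,255,0),1)
    cv2.circle(im,P(e),4,(0,255,0),1);cv2.line(im,P(TIP),P(TIP+.07*A),(255,0,0),1);cv2.circle(im,P(TIP),4,(255,0,0),1)
    cv2.imwrite(name,im[:,:,::-1])
E
python3 -c "
from look import *
plan(-1,.015);look('pics/l3.png',-1)"
```

```text
t: 7.25
tool_pos: [0.4949, -0.0667, 0.1368]
tool_rot: [-2.315, -1.945, -0.201]
contact_force: [0.1, 0.2, -2.1]
opening: 0.0457
t 7.25 p [ 0.4949 -0.0667  0.1368] q [-0.3793 -0.1694  1.9948  0.1734  1.3551 -0.2466] F [ 0.0693  0.1794 -2.0917] open 0.0457
[[ 0.1698  0.985   0.0297]
 [ 0.9703 -0.1723  0.1696]
 [ 0.1722  0.0001 -0.9851]]
turn(deg) [ 0.0249  0.0862 -0.1216] shift after turn [ 0.002   0.0004 -0.    ] before [ 0.002   0.0004 -0.    ] p [ 0.4956 -0.0648  0.1372]
end vs peg: along -0.012993700596116898 perp in tool [-0.     -0.0004  0.    ]
t 7.3 p [ 0.4949 -0.0665  0.1368] q [-0.3789 -0.1695  1.9948  0.1734  1.3551 -0.2466] F [-1.1019  0.087  -1.4469] open 0.0456
[[ 0.1693  0.9851  0.0297]
 [ 0.9704 -0.1719  0.1696]
 [ 0.1721  0.0001 -0.9851]]
```

View pics/l3.png

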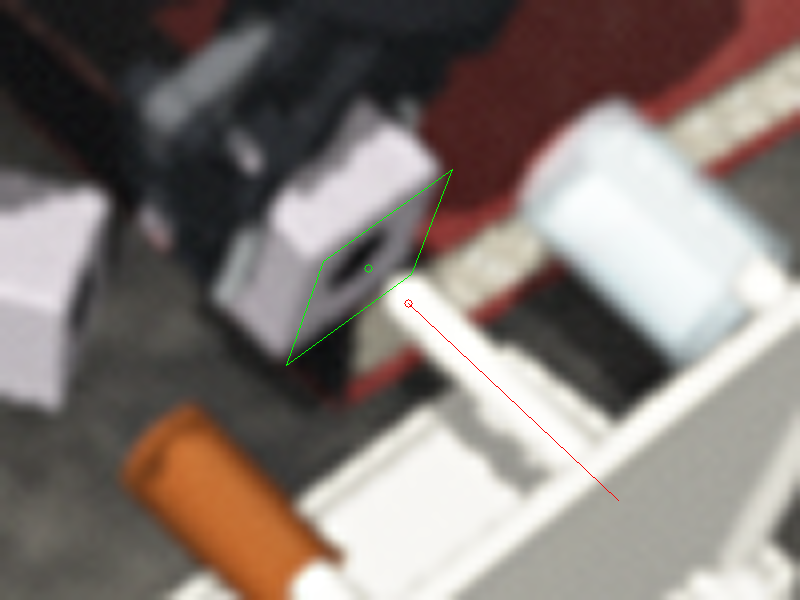

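The drawn model sits about 1 to 1.5 px off both the hole, (362,258) against (368,268), and the tip, (400,290) against (408,303). The offset is common to both, so their relative alignment is within about 1 mm. I'll try this end gently.

```bash
python3 -m creep '[[0.3,-0.003,0,0,0,0,0],[0.3,-0.003,0,0,0,0,0],[0.3,-0.003,0,0,0,0,0],[0.3,-0.002,0,0,0,0,0],[0.3,-0.002,0,0,0,0,0],[0.3,-0.002,0,0,0,0,0],[0.3,-0.001,0,0,0,0,0],[0.3,0,0,0,0,0,0]]'
python3 -c "
from h import *
plan(-1,.0)"
python3 -m creep '[[0.3,-0.001,0,0,0,0,0],[0.3,-0.001,0,0,0,0,0],[0.3,-0.001,0,0,0,0,0],[0.3,0,0,0,0,0,0]]'
python3 -c "
from h import *
plan(-1,.0)"
```

```text
t: 8.1
tool_pos: [0.4924, -0.082, 0.1342]
tool_rot: [-2.314, -1.946, -0.201]
contact_force: [0.3, 0.2, -1.2]
opening: 0.0456
t 8.1 p [ 0.4924 -0.082   0.1342] q [-0.4096 -0.1635  1.9941  0.172   1.3546 -0.278 ] F [ 0.3283  0.2282 -1.1854] open 0.0456
[[ 0.1689  0.9852  0.0299]
 [ 0.9705 -0.1715  0.1692]
 [ 0.1719  0.0004 -0.9851]]
turn(deg) [ 0.0368  0.1038 -0.0696] shift after turn [0.0027 0.0003 0.0001] before [0.0027 0.0003 0.0001] p [ 0.4931 -0.0793  0.1346]
end vs peg: along 0.0027061814017105956 perp in tool [-0.     -0.0003 -0.0001]
t: 8.5
tool_pos: [0.4919, -0.0849, 0.1336]
tool_rot: [-2.315, -1.946, -0.201]
contact_force: [-0.0, 0.5, -2.3]
opening: 0.0455
t 8.5 p [ 0.4919 -0.0849  0.1336] q [-0.4154 -0.1622  1.9939  0.1717  1.3545 -0.2838] F [-0.035   0.4572 -2.2744] open 0.0455
[[ 0.1689  0.9852  0.0299]
 [ 0.9705 -0.1715  0.1692]
 [ 0.1718  0.0005 -0.9851]]
turn(deg) [ 0.039   0.105  -0.0693] shift after turn [0.0057 0.0003 0.0001] before [0.0057 0.0003 0.0001] p [ 0.4931 -0.0793  0.1346]
end vs peg: along 0.005708362000189541 perp in tool [-0.     -0.0003 -0.0001]
```

```bash
for i in 1 2; do python3 -m creep '[[0.3,-0.001,0,0,0,0,0],[0.3,-0.001,0,0,0,0,0],[0.3,-0.001,0,0,0,0,0],[0.3,0,0,0,0,0,0]]'; done
python3 -c "
from h import *
plan(-1,.0)"
```

```text
t: 8.9
tool_pos: [0.4913, -0.0878, 0.1331]
tool_rot: [-2.314, -1.947, -0.201]
contact_force: [-0.3, -0.3, -2.2]
opening: 0.0449
t: 9.3
tool_pos: [0.4908, -0.0907, 0.1326]
tool_rot: [-2.314, -1.946, -0.201]
contact_force: [0.2, 1.0, -2.4]
opening: 0.0457
t 9.3 p [ 0.4908 -0.0907  0.1326] q [-0.427  -0.1594  1.9934  0.1712  1.3543 -0.2955] F [ 0.2067  0.9919 -2.3671] open 0.0457
[[ 0.1688  0.9852  0.0298]
 [ 0.9705 -0.1715  0.1693]
 [ 0.1719  0.0004 -0.9851]]
turn(deg) [ 0.0334  0.1039 -0.0676] shift after turn [0.0117 0.0003 0.0001] before [0.0117 0.0003 0.0001] p [ 0.4931 -0.0793  0.1346]
end vs peg: along 0.01169647218978852 perp in tool [-0.     -0.0004 -0.0001]
```

```bash
python3 -m creep '[[0.3,-0.002,0,0,0,0,0],[0.3,-0.002,0,0,0,0,0],[0.3,-0.002,0,0,0,0,0],[0.3,0,0,0,0,0,0]]';python3 -m creep '[[0.3,-0.002,0,0,0,0,0],[0.3,-0.002,0,0,0,0,0],[0.3,-0.002,0,0,0,0,0],[0.3,0,0,0,0,0,0]]'
python3 -c "
from look import *
plan(-1,.0);look('pics/l4.png',-1)"
```

```text
t: 9.7
tool_pos: [0.4898, -0.0967, 0.1315]
tool_rot: [-2.315, -1.946, -0.201]
contact_force: [0.5, 0.0, -1.7]
opening: 0.0454
t: 10.1
tool_pos: [0.4888, -0.1025, 0.1305]
tool_rot: [-2.315, -1.946, -0.201]
contact_force: [-0.3, 0.3, -1.6]
opening: 0.0456
t 10.1 p [ 0.4888 -0.1025  0.1305] q [-0.4502 -0.1534  1.9918  0.1701  1.3537 -0.3186] F [-0.278   0.3127 -1.6393] open 0.0456
[[ 0.1691  0.9852  0.0299]
 [ 0.9705 -0.1717  0.1692]
 [ 0.1718  0.0004 -0.9851]]
turn(deg) [ 0.0365  0.1083 -0.08  ] shift after turn [0.0239 0.0003 0.0001] before [0.0239 0.0003 0.0001] p [ 0.4931 -0.0793  0.1346]
end vs peg: along 0.023862902732584068 perp in tool [-0.     -0.0004 -0.0002]
t 10.15 p [ 0.4888 -0.1024  0.1305] q [-0.45   -0.1535  1.9918  0.1702  1.3537 -0.3185] F [ 0.6664  0.1448 -2.0513] open 0.0457
[[ 0.169   0.9852  0.0299]
 [ 0.9705 -0.1716  0.1693]
 [ 0.1719  0.0004 -0.9851]]
```

View pics/l4.png

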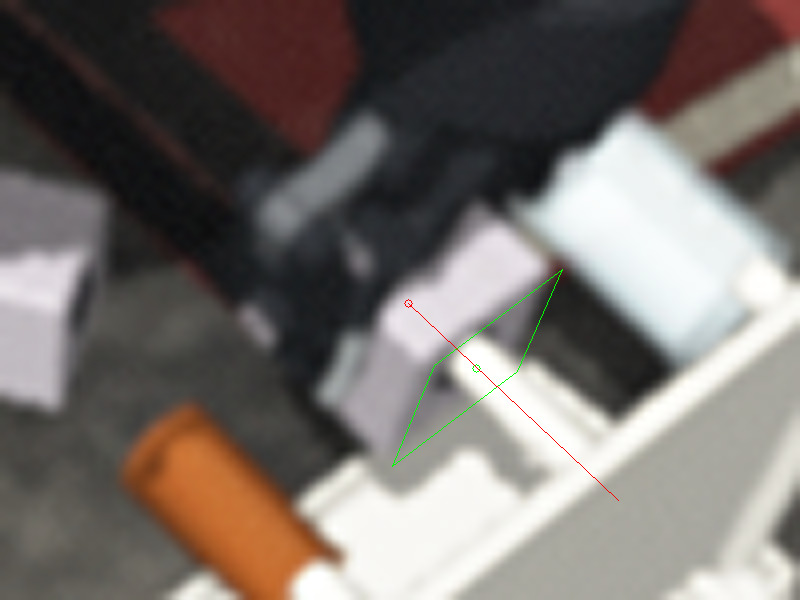

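The picture shows the peg inside the hole at about (465,355), roughly 24 mm deep with no resistance, so this is the well end. I'll go a few mm deeper, then draw off along the peg.

```bash
python3 -m creep '[[0.3,-0.001,0,0,0,0,0],[0.3,-0.001,0,0,0,0,0],[0.3,-0.001,0,0,0,0,0],[0.3,-0.001,0,0,0,0,0],[0.3,-0.0005,0,0,0,0,0],[0.3,0,0,0,0,0,0],[0.3,0,0,0,0,0,0],[0.3,0,0,0,0,0,0]]'
python3 -c "
from h import *
plan(-1,.0)"
python3 -m creep '[[0.3,0.004,0,0,0,0,0],[0.3,0.004,0,0,0,0,0],[0.3,0.004,0,0,0,0,0],[0.3,0.004,0,0,0,0,0],[0.3,0.004,0,0,0,0,0],[0.3,0.006,0,0,0,0,0],[0.3,0.008,0,0,0,0,0],[0.3,0.01,0,0,0,0,0],[0.3,0.01,0,0,0,0,0],[0.3,0.015,0,0,0,0,0],[0.3,0.015,0,0,0,0,0],[0.3,0.01,0,0,0,0,0],[0.3,0,0,0,0,0,0]]'
python3 -c "
from h import *
plan(-1,.0)"
```

```text
t: 10.95
tool_pos: [0.4881, -0.1066, 0.1298]
tool_rot: [-2.314, -1.947, -0.201]
contact_force: [0.6, 0.1, -1.5]
opening: 0.0455
t 10.95 p [ 0.4881 -0.1066  0.1298] q [-0.4582 -0.1511  1.991   0.1698  1.3536 -0.3271] F [ 0.5579  0.0532 -1.4585] open 0.0455
[[ 0.1687  0.9852  0.0299]
 [ 0.9706 -0.1713  0.1693]
 [ 0.1719  0.0004 -0.9851]]
turn(deg) [ 0.035   0.1037 -0.0585] shift after turn [0.0281 0.0003 0.0001] before [0.0281 0.0003 0.0001] p [ 0.4931 -0.0793  0.1346]
end vs peg: along 0.02805882453448968 perp in tool [-0.     -0.0004 -0.0002]
t: 12.25
tool_pos: [0.5043, -0.0139, 0.1464]
tool_rot: [-2.312, -1.95, -0.201]
contact_force: [0.3, -0.9, -1.7]
opening: 0.0453
t 12.25 p [ 0.5043 -0.0139  0.1464] q [-0.272  -0.1805  1.9874  0.1762  1.3546 -0.1417] F [ 0.2737 -0.9423 -1.6689] open 0.0453
[[ 0.1664  0.9856  0.0302]
 [ 0.9709 -0.1691  0.1693]
 [ 0.1719  0.0012 -0.9851]]
turn(deg) [0.0567 0.0988 0.073 ] shift after turn [-0.0674  0.0001  0.0002] before [-0.0674  0.0001  0.0003] p [ 0.4931 -0.0793  0.1346]
end vs peg: along -0.06742758212978874 perp in tool [-0.     -0.0001 -0.0002]
```

```bash
cat > k.py <<'E'
from h import *
E=R.from_euler
def fk(q): return (E('Z',q[0])*E('Y',q[1]+q[2])*E('Z',q[3])*E('Y',q[4])*E('Z',q[5]+np.pi/2)).as_matrix()
if __name__=="__main__":
    o,M=st();print("check",np.abs(fk(o["q"])-M).max())
    for q1 in(-.3,.2):
      for s in(1.6,1.9):
        for psi in range(-180,180,15):
            a=np.radians(psi);z=np.r_[np.cos(a),np.sin(a),0];x=np.r_[0,0,-1.];T=np.c_[x,np.cross(z,x),z]
            B=(E('Z',q1)*E('Y',s)).inv()*R.from_matrix(T)*E('Z',-np.pi/2)
            q4,q5,q6=B.as_euler('ZYZ')
            for c in((q4,q5,q6),(q4+np.pi,-q5,q6+np.pi)):
                c=[(v+np.pi)%(2*np.pi)-np.pi for v in c]
                if c[0]<-1.02:c[0]+=2*np.pi
                if -1<c[0]<4.1 and .15<c[1]<2.55 and abs(c[2])<3.05: print(q1,s,psi,np.round(c,2))
E
python3 k.py
```

```text
t 12.25 p [ 0.5043 -0.0139  0.1464] q [-0.272  -0.1805  1.9874  0.1762  1.3546 -0.1417] F [ 0.2737 -0.9423 -1.6689] open 0.0453
[[ 0.1664  0.9856  0.0302]
 [ 0.9709 -0.1691  0.1693]
 [ 0.1719  0.0012 -0.9851]]
check 6.661338147750939e-16
-0.3 1.6 0 [1.66 0.3  3.04]
-0.3 1.9 -30 [3.75 0.4  1.  ]
-0.3 1.9 -15 [3.02 0.33 1.68]
-0.3 1.9 0 [2.38 0.44 2.28]
-0.3 1.9 15 [2.05 0.64 2.57]
-0.3 1.9 30 [1.86 0.87 2.71]
-0.3 1.9 45 [1.74 1.11 2.77]
-0.3 1.9 60 [1.64 1.36 2.8 ]
-0.3 1.9 75 [1.56 1.61 2.81]
-0.3 1.9 90 [1.47 1.85 2.8 ]
-0.3 1.9 105 [1.37 2.1  2.76]
-0.3 1.9 120 [1.24 2.34 2.68]
0.2 1.6 30 [1.66 0.32 3.05]
0.2 1.9 0 [3.7  0.38 1.04]
0.2 1.9 15 [2.95 0.33 1.75]
0.2 1.9 30 [2.34 0.46 2.32]
0.2 1.9 45 [2.02 0.66 2.59]
0.2 1.9 60 [1.85 0.89 2.71]
0.2 1.9 75 [1.73 1.14 2.78]
0.2 1.9 90 [1.64 1.38 2.81]
0.2 1.9 105 [1.55 1.63 2.81]
0.2 1.9 120 [1.46 1.88 2.8 ]
0.2 1.9 135 [1.36 2.12 2.75]
0.2 1.9 150 [1.22 2.36 2.67]
```

The orientation kinematics match exactly. Plan: rise and move left, turn about 168° about tool z, then lay the tool sideways pointing at yaw 60° so the well (tool -x) faces up.

```bash
python3 -m creep '[[0.3,0.01,-0.0015,-0.008,0,0,0],[0.3,0.02,-0.003,-0.016,0,0,0],[0.3,0.025,-0.0035,-0.02,0,0,0],[0.3,0.025,-0.0035,-0.02,0,0,0],[0.3,0.025,-0.0035,-0.02,0,0,0],[0.3,0.025,-0.0035,-0.02,0,0,0],[0.3,0.015,-0.0025,-0.015,0,0,0],[0.3,0.008,-0.001,-0.007,0,0,0],[0.3,0,0,0,0,0,0]]'
python3 -m creep '[[0.3,0,0,0,0,0,5],[0.3,0,0,0,0,0,8.3],[0.3,0,0,0,0,0,8.3],[0.3,0,0,0,0,0,8.3],[0.3,0,0,0,0,0,8.3],[0.3,0,0,0,0,0,8.3],[0.3,0,0,0,0,0,8.3],[0.3,0,0,0,0,0,8.3],[0.3,0,0,0,0,0,8.3],[0.3,0,0,0,0,0,8.3],[0.3,0,0,0,0,0,8.3],[0.3,0,0,0,0,0,8.3],[0.3,0,0,0,0,0,8.3],[0.3,0,0,0,0,0,8.3],[0.3,0,0,0,0,0,8.3],[0.3,0,0,0,0,0,8.3],[0.3,0,0,0,0,0,8.3],[0.3,0,0,0,0,0,8.3],[0.3,0,0,0,0,0,8],[0.3,0,0,0,0,0,5]]'
cat > tgt.py <<'E'
from k import *
import sys
o,M=st();a=np.radians(float(sys.argv[1]));z=np.r_[np.cos(a),np.sin(a),0];x=np.r_[0,0,-1.]
T=np.c_[x,np.cross(z,x),z];r=np.degrees(R.from_matrix(M.T@T).as_rotvec());print("turn",r,np.linalg.norm(r))
B=(E('Z',o["q"][0])*E('Y',1.9)).inv()*R.from_matrix(T)*E('Z',-np.pi/2);print("well dir",-M[:,0],"tilt deg",np.degrees(np.arccos(-M[2,0])))
E
python3 tgt.py 60;python3 tgt.py 75
```

```text
t: 13.15
tool_pos: [0.5048, 0.1159, 0.2977]
tool_rot: [-2.315, -1.949, -0.203]
contact_force: [0.9, 0.2, -1.9]
opening: 0.0453
t: 15.15
tool_pos: [0.5037, 0.1145, 0.2941]
tool_rot: [-2.303, 1.909, 0.131]
contact_force: [-0.5, 0.2, -1.9]
opening: 0.0456
t 15.15 p [0.5037 0.1145 0.2941] q [-0.0137 -0.2781  1.8207  0.1698  1.5742  2.9442] F [-0.4619  0.2001 -1.8965] open 0.0456
[[ 0.1875 -0.9819  0.0266]
 [-0.969  -0.1805  0.1686]
 [-0.1607 -0.0574 -0.9853]]
turn [ 31.0926 -75.9569  30.9098] 87.70184448127695
well dir [-0.1875  0.969   0.1607] tilt deg 80.74964892439965
t 15.15 p [0.5037 0.1145 0.2941] q [-0.0137 -0.2781  1.8207  0.1698  1.5742  2.9442] F [-0.4619  0.2001 -1.8965] open 0.0456
[[ 0.1875 -0.9819  0.0266]
 [-0.969  -0.1805  0.1686]
 [-0.1607 -0.0574 -0.9853]]
turn [ 18.7251 -78.5632  20.5276] 83.33181207284758
well dir [-0.1875  0.969   0.1607] tilt deg 80.74964892439965
```

```bash
python3 -m creep '[[0.3,0,0,0,2.59,-6.33,2.58],[0.3,0,0,0,2.59,-6.33,2.58],[0.3,0,0,0,2.59,-6.33,2.58],[0.3,0,0,0,2.59,-6.33,2.58],[0.3,0,0,0,2.59,-6.33,2.58],[0.3,0,0,0,2.59,-6.33,2.58],[0.3,0,0,0,0,0,0]]'
python3 tgt.py 60
```

```text
t: 15.85
tool_pos: [0.5025, 0.1136, 0.291]
tool_rot: [-1.549, 1.728, 0.555]
contact_force: [0.7, 0.6, -2.9]
opening: 0.0454
t 15.85 p [0.5025 0.1136 0.291 ] q [-0.3748 -0.3699  2.0592  0.8808  1.546   2.8084] F [ 0.6533  0.6282 -2.8936] open 0.0454
[[-0.     -0.972   0.2352]
 [-0.6531  0.1781  0.736 ]
 [-0.7573 -0.1536 -0.6348]]
turn [ 15.6977 -37.9847  15.1929] 43.81871970309036
well dir [0.     0.6531 0.7573] tilt deg 40.77572952521708
```

```bash
python3 -m creep '[[0.3,-0.02,0,0.001,0,0,0],[0.3,-0.028,0,0.002,0,0,0],[0.3,-0.01,0,0.001,0,0,0],[0.3,0,0,0,2.62,-6.33,2.53],[0.3,0,0,0,2.62,-6.33,2.53],[0.3,0,0,0,2.62,-6.33,2.53],[0.3,0,0,0,2.62,-6.33,2.53],[0.3,0,0,0,2.62,-6.33,2.53],[0.3,0,0,0,2.62,-6.33,2.53],[0.3,0,0,0,0,0,0],[0.3,0,0,0,0,0,0]]'
python3 tgt.py 60
```

```text
t: 16.95
tool_pos: [0.5047, 0.1567, 0.337]
tool_rot: [-0.825, 1.406, 0.813]
contact_force: [0.4, -0.1, -1.8]
opening: 0.0455
t 16.95 p [0.5047 0.1567 0.337 ] q [-0.4296 -0.4269  2.3295  1.5999  1.4872  2.7999] F [ 0.4384 -0.0581 -1.7529] open 0.0455
[[ 0.0077 -0.8688  0.4951]
 [-0.0042  0.4951  0.8688]
 [-1.     -0.0087  0.0002]]
turn [0.3204 0.012  0.5005] 0.5943728542847002
well dir [-0.0077  0.0042  1.    ] tilt deg 0.5006010417209997
```

```bash
python3 -m creep '[[0.3,0,0,0,0.3,0,0.5],[0.3,0,0,0,0,0,0],[0.3,0,0,0,0,0,0],[0.3,0,0,0,0,0,0],[0.3,0,0,0,0,0,0],[0.3,0,0,0,0,0,0]]'
python3 tgt.py 60
python3 - <<'E'
from h import *
from station import get_image
import cv2
o,M=st();im=[]
for n in("scene","top"):
    a=get_image(n);e=o["tool_pos"]+M@OFF;c=(proj(n,e)-[50,75]).astype(int)
    v=cv2.resize(a[c[1]:c[1]+150,c[0]:c[0]+100],None,fx=4,fy=4,interpolation=cv2.INTER_CUBIC)
    P=lambda X:tuple(int(u) for u in (proj(n,X)-c+.5)*4)
    top=[P(e+M@[-.025,a_*.023,b*.023]) for a_,b in((1,1),(1,-1),(-1,-1),(-1,1))]
    bot=[P(e+M@[.025,a_*.023,b*.023]) for a_,b in((1,1),(1,-1),(-1,-1),(-1,1))]
    for i in range(4): cv2.line(v,top[i],top[(i+1)%4],(0,255,0),1);cv2.line(v,top[i],bot[i],(255,0,0),1)
    im.append(v)
cv2.imwrite("pics/f.png",np.hstack(im)[:,:,::-1])
E
```

```text
t: 17.55
tool_pos: [0.5047, 0.1564, 0.3378]
tool_rot: [-0.813, 1.41, 0.816]
contact_force: [-0.5, 0.7, -1.8]
opening: 0.0455
t 17.55 p [0.5047 0.1564 0.3378] q [-0.4296 -0.4324  2.3335  1.6048  1.4822  2.8097] F [-0.4928  0.7228 -1.7626] open 0.0455
[[ 0.0016 -0.8656  0.5008]
 [ 0.0029  0.5008  0.8656]
 [-1.      0.0001  0.0033]]
turn [-0.0499  0.1904 -0.0029] 0.19687582825553981
well dir [-0.0016 -0.0029  1.    ] tilt deg 0.19044582988205266
t 17.55 p [0.5047 0.1564 0.3378] q [-0.4296 -0.4324  2.3335  1.6048  1.4822  2.8097] F [-0.4928  0.7228 -1.7626] open 0.0455
[[ 0.0016 -0.8656  0.5008]
 [ 0.0029  0.5008  0.8656]
 [-1.      0.0001  0.0033]]
```

View pics/f.png

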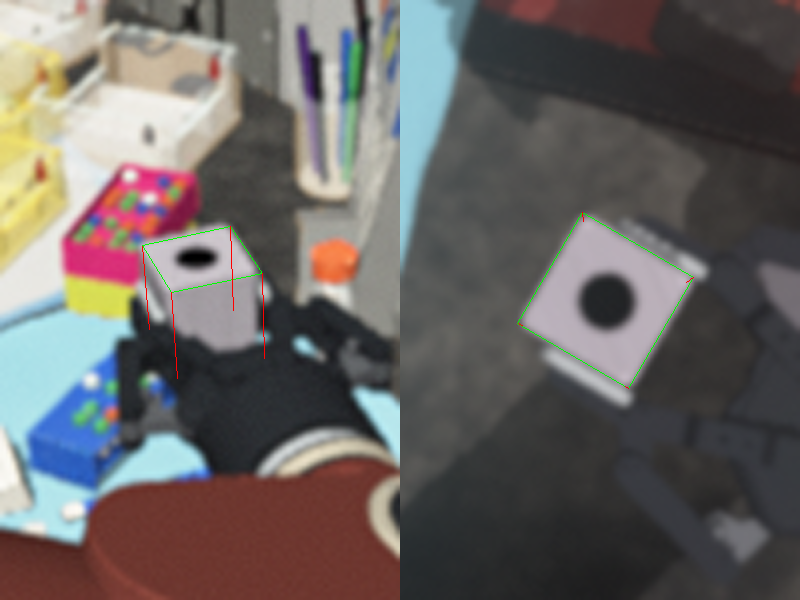

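The final views show the block exactly on the drawn upright model, with the well opening facing up, at (197,258) in the scene crop and (607,301) in the top crop. Tilt is 0.2°, so I'm handing it in.

```bash
python3 -c "
from h import *
from station import finish_job
print(np.abs(ctrl.get_obs()['dq']).max());print(finish_job())"
```

```text
0.0015834491786259758
the job is handed in; nothing more can be done
None
```

The left-hand block is held still in the gripper with its well facing straight up, ready for the vial. I handed the job in at about 17.6 s.

- **Finding the well:** I gripped the left block across its long sides and tried one end on the bare middle peg. It slid about 28 mm over the peg with no noticeable force, and a picture at about 24 mm showed the peg inside the hole. The other recess is only 5 mm deep, so this is the well end and it is clear. The other end did not need trying.
- **Holding it up:** I drew the block straight off the peg and turned it. It is about 0.34 m above the bench and more than 0.2 m from the rack.
- **Last checks:** The tool axis, with which the block is aligned, is 0.2° off vertical, the grip opening is 45.5 mm, the arm is at rest, and the measured force is about the block's weight. Both cameras show the well opening on top, and the block matches its expected outline.
- **Small disagreement:** Near the rack, the scene camera was 1–2 pixels off my model. The offset was the same for peg and block, so it did not affect the fit.
- **Not checked:** I did not compare the other block and the loose things with a before-and-after picture. No contact with them showed in the force readings.

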